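Inspect a sample disc with a hand loupe at focal height

ROBOT

A 6-joint arm with a two-finger parallel gripper is mounted at the origin on the work surface. World frame = base frame: x ahead of the robot, y to its left, z up, the work surface at z = 0. Lengths are in m, angles in rad, forces in N, time in s.
With the tool pointing down it reaches from about 0.3 to 0.775 m from the base axis. Payload 14.6 kg.
Tool frame: the origin (TCP) lies midway between the tips of the shut fingers; the grasp point (between the pads) lies 19 mm behind it (ctrl.grip_depth is the z of the grasp point in the tool frame, in m); z points along the fingers, y is the line along which they close (so a half turn about z gives the same grasp; the last joint's range is limited). The gripper opens to 94 mm and grips with 3 to 60 N. Pads are 16 mm wide; open, the fingers measure 119 mm over their backs; the gripper's body (75 mm by 177 mm) begins 78 mm behind the grasp point.
Start: joints at [-1.328, 0.3, 1.521, -0, 1.321, -0.067], TCP at [0.168, -0.524, 0.205] pointing down, gripper open.
Joint ranges: [-3.03, 3.03], [-0.79, 2.21], [0.23, 2.52], [-1.04, 4.18], [0, 3.07], [-2.55, 2.55]. Speed limits (rad/s): [2.22, 2.22, 2.57, 3.14, 3.14, 3.14].

INTERFACE

Orientations are given as [roll, pitch, yaw] about the fixed x, y, z axes, in that order (R = Rz(yaw) Ry(pitch) Rx(roll)).
In Python, from station import ctrl gives the robot as it stands. The module is installed in compiled form; this text tells all that it offers.
- The arm moves only by the tool carry_out, never from a script. Its argument "commands" is a list of rows, each a list of 3 entries, a list of its own where there are three numbers: the closure, from 0 (fully open) to 1 (shut), then the shift along the tool's x, y, z in mm, then the turn, a rotation vector about the tool's x, y, z in rad. In form: [[gripper, [tx, ty, tz], [wx, wy, wz]], ...]. A call has 1 to 10 rows; each row shifts and turns the commanded pose from where the row before left it, along the tool's axes as they then stand; what a row does not reach is not made up. A row lasts 1/8 s, in which the tool goes at most 62.5 mm and 10.7 degrees, less where a joint would pass 70% of its speed; a pose out of reach is approached as far as the arm can. A call with a gripper value outside its range is refused whole. The fingers move at their own pace and stop on an object; "squeeze" is the grip in N (left out, the last holds). Time passes only in rows, so rows that do not move let the fingers close. It gives the time, the measured TCP pose, the force, the opening and the grip force at its end, in the units of the state.
- ctrl.get_obs(): the state, without advancing time (a new reading comes with each control period).
- ctrl.camera(name): name is "scene" or "top"; returns a dict with "img" (480x640x3 uint8, blue, green, red), "camera_matrix" (3x3 intrinsics, pixels), "k1" (the pictures are not rectified: a ray, as slopes to the right and down, at radius r is drawn at 1 + k1 r^2 times it, then the intrinsics apply), "rvec" (rotation vector, rad) and "tvec" (3), from world to camera coordinates, as OpenCV has them. Camera axes: x right, y down, z forward; pixel columns grow to the right and rows downward; lengths in m; the calibration is good to about 2 mm. A picture is of the moment at which its call begins. There is no depth.
- ctrl.hand_in(): hands the job in; it is judged then, once.
Trained networks look in the newest picture that a camera, given by its name, has taken for a name from the list of things; names that differ only in an ending like _2 or _b are one class to them, and where a whole thing is asked for, a point or a joint stands for the part that bears it (a point fixed in the world has none). Each returns a list of dicts, best first, with "score" (0 to 1); they miss things now and then, are a little off and sometimes report something else, mostly with a low value. They report only what shows in the picture. A call takes as long as a camera call. They do not tell look-alikes from the thing itself.
- ctrl.outline_of(thing, camera): "region" (480x640 bool, what is visible of it).
- ctrl.place_of(thing, camera): "at" ([x, y, z] in m, in world coordinates, good to about 4 mm: a listed point, or the origin of a listed thing).
The state is a dict: "time_s": time; "qpos": joint angles; "joint_vel": joint speeds; "tau": joint torques, N m; "ee_pos": TCP position; "eef_rot": TCP orientation; "force": force on the tool from outside, world axes, zero at the start; "moment": the same for the moment, N m; "grip_width": finger opening in m; "grip_force": force on a finger pad.
Only numpy, scipy, OpenCV 4.12 (cv2) and the standard library are available. Lean on these libraries where they do the work, as an engineer would, in place of code of your own. Each camera call takes 0.05 s, during which the arm holds its last target. There are 200 camera calls.

TASK

Start the inspection light by twisting the black bar knob on the grey timer box clockwise to its stop, then let go so that it springs back. Then pick up the hand loupe by its orange handle and hold it level and still in the air, lens centred over the dish with the amber, speckled sample disc (not the pale empty dish), with the lens at the height of the red collar on the post; finish while holding it there in the gripper, touching nothing else with it. Leave both dishes, the beaker, the bottle and the jar where they stand.

Things in the scene. Friction and masses are not known exactly. Their poses are not given: they have to be found in the camera images.
- knob (a joint): Angle of the timer knob: 0 at rest, grows as it is turned clockwise seen from above, hard stop at 1.05 rad. A spring always returns it to 0 in under 1 s (about 0.02 N m at rest, 0.08 N m at the stop).
- knob_grip (a point): Grip point of the knob, on its vertical turning axis, 30 mm above the knob's underside, 81 mm above the bench. The black bar grip is 44 mm long (this frame's x, turning with the knob), 14 mm wide (y) and reaches from 25 mm below to 7 mm above this point; below it lies a round flange 48 mm across whose top is 24 mm below this point. A white line on the bar marks its +x half.
- switch_box: Grey timer box, fixed, 90 x 90 x 50 mm, origin at the centre of its underside, knob upright on its top centre. It stands left or right on the bench, the loupe rest on the other side.
- loupe: Loose hand loupe, about 0.14 kg, lying flat on its rest. Origin: underside of the orange handle, near the balance point (which is within 12 mm of it along x), the place to grip. Handle: square bar 16 mm wide (y), 16 mm tall, from x = -55 to +42 mm. x points from the handle to the lens, z is up (square to the lens).
- lens_centre (a point): Centre of the loupe's clear lens, half-way through the thickness of its black ring: 75 mm from the loupe's origin along its x, 6 mm above its underside. The ring is 70 mm across and 12 mm thick.
- loupe_rest: Fixed rest of the loupe: grey plate 180 (x) x 100 (y) x 8 mm with two wooden cross bars, 12 mm wide (x) and 60 and 96 mm long (y), tops at 30 mm, at x = -62 mm (under the handle's end) and x = +55 mm (under the lens). Origin at the centre of the plate's underside. The loupe's origin lies at about x = -20 mm, with 22 mm of air under the handle there.
- light_base: Fixed blue light base with a white top, 160 (x) x 280 (y) x 45 mm, origin at the centre of its underside. A steel post 12 mm thick stands at x = 62, y = 0 mm (its far edge, between the dishes) up to 185 mm above the bench.
- focus_mark (a point): Centre of the red focus collar (28 mm across, 8 mm thick) clamped round the post, at its half height; a brass screw sticks out of it 8 mm to the far side. Its height, 119 to 164 mm above the bench, is the focal height for the lens centre.
- focus_collar: The red focus collar itself, fixed; origin at the centre of its underside.
- sample_dish: Loose closed clear dish, 60 mm across, 14 mm tall, with an amber, brown-speckled disc 49 mm across; on the white top of the light base, on one or the other side of the post. Origin at the centre of its underside.
- empty_dish: Like the sample dish but with a pale blue-grey disc without specks; on the other side of the post. Not the one to look at.
- beaker: Loose glass beaker, 74 mm across, 95 mm tall, a bystander; origin at the centre of its underside.
- bottle: Loose amber bottle, 60 mm across, 130 mm tall, a bystander; origin at the centre of its underside.
- jar: Loose green glass jar with red cap, 70 mm across, 90 mm tall, a bystander; origin at the centre of its underside.
Not all that is in view belongs to the job. What is shaped like the loupe but purple is not meant.

How it is judged:
On the way, in this order (a step that is already met when the one before it is completed fails the run):
1. the knob is turned clockwise to its stop (beyond 0.97 rad) (value of joint knob above 0.97 rad), for 0.1 s.
2. the knob is let go and has sprung back (below 0.1 rad, fingers off it) (value of joint knob below 0.1 rad and contact force between the fingers and knob below 0.2 N), for 0.2 s.
3. the loupe is held in the fingers, lifted off its rest (contact force between loupe and the fingers above 2 N and contact force between loupe and loupe_rest below 0.1 N and height (world z) of loupe above 0.06 m), for 0.3 s.
At the end, for the whole second after the job is handed in: Loupe gripped by the fingers alone, touching nothing else, still, upright, level within 8 degrees; lens centre within 12 mm sideways of the sample dish and 7 mm of the collar's mid height; knob back at rest; sample dish within 10 mm, empty dish 20 mm, others 30 mm of their starts (contact force between loupe and the fingers above 2 N and contact force between loupe and loupe_rest below 0.2 N and contact force between loupe and light_base below 0.2 N and contact force between loupe and focus_collar below 0.2 N and contact force between loupe and sample_dish below 0.2 N and contact force between loupe and empty_dish below 0.2 N and contact force between loupe and switch_box below 0.2 N and contact force between loupe and beaker below 0.2 N and contact force between loupe and bottle below 0.2 N and contact force between loupe and jar below 0.2 N and horizontal distance between lens_centre and sample_dish below 0.012 m and z of lens_centre in the frame of focus_mark between -0.007 and 0.007 m and angle between loupe's own z axis and vertical below 0.14 rad and linear speed of loupe below 0.02 m/s and angular speed of loupe below 0.2 rad/s and value of joint knob below 0.1 rad and distance of sample_dish from where it was at the start of the episode below 0.01 m and distance of empty_dish from where it was at the start of the episode below 0.02 m and distance of each of beaker, bottle, jar from where it was at the start of the episode below 0.03 m); the arm keeps its last pose, push and grip.
It fails at once if the sample dish is pushed more than 10 mm (distance of sample_dish from where it was at the start of the episode above 0.01 m).
It fails at once if the empty dish is pushed more than 20 mm (distance of empty_dish from where it was at the start of the episode above 0.02 m).
It fails at once if the beaker is pushed more than 30 mm (distance of beaker from where it was at the start of the episode above 0.03 m).
It fails at once if the bottle is pushed more than 30 mm (distance of bottle from where it was at the start of the episode above 0.03 m).
It fails at once if the jar is pushed more than 30 mm (distance of jar from where it was at the start of the episode above 0.03 m).
It also fails if it takes over 56 s, if anything falls off the work surface, if the arm or the gripper's body presses on something with over 40 N, if the wrist force passes 120 N, or if a joint passes its speed limit or range.

## Working session

There is one attempt and no reset: what is moved stays moved. The work goes in short steps, Python scripts to look and compute and a tool call to move; the robot and the scene stay as the last step left them, time stands still between calls to the robot, and variables do not carry over. Pictures are saved under pics/ and viewed, at most 10 in all, crops included, and the job is handed in when it is done.

Besides the shell and the picture viewer there is one more tool, called after "Call:" as name([rows], argument=value, ...), one row to a line, values as JSON. carry_out: Moves the arm, as the interface text tells. Its arguments: {"type":"object","properties":{"commands":{"type":"array","items":{"type":"array"}},"squeeze":{"type":"number"}},"required":["commands"]}

```bash
mkdir -p pics
cat > h.py <<'E'
import numpy as np, cv2
from station import ctrl
def ray(c,u,v):
    K=np.array(c["camera_matrix"]);k1=c["k1"]
    d=np.array([(u-K[0,2])/K[0,0],(v-K[1,2])/K[1,1]]);p=d.copy()
    for _ in range(20): p=d/(1+k1*(p@p))
    R,_=cv2.Rodrigues(np.array(c["rvec"],float));t=np.array(c["tvec"],float).ravel()
    return -R.T@t, R.T@np.array([p[0],p[1],1])
def at_z(c,u,v,z):
    o,d=ray(c,u,v); return o+d*(z-o[2])/d[2]
def proj(c,P):
    K=np.array(c["camera_matrix"]);R,_=cv2.Rodrigues(np.array(c["rvec"],float));q=R@np.array(P,float)+np.array(c["tvec"],float).ravel()
    s=q[:2]/q[2];s=s*(1+c["k1"]*(s@s));return K[0,0]*s[0]+K[0,2],K[1,1]*s[1]+K[1,2]
E
python3 - <<'E'
from h import *
for n in("scene","top"):
    c=ctrl.camera(n);cv2.imwrite(f"pics/{n}0.png",c["img"]);print(n,ray(c,320,240))
    for t in["knob_grip","switch_box","loupe","lens_centre","loupe_rest","light_base","focus_mark","sample_dish","empty_dish","beaker","bottle","jar"]:
        print(t,[(np.round(d["at"],3).tolist(),round(d["score"],2)) for d in ctrl.place_of(t,n)][:3])
print(ctrl.grip_depth,ctrl.get_obs())
E
```

```text
scene (array([1.35663677, 0.42393412, 0.82107166]), array([-0.72376701, -0.35478592, -0.59192837]))
knob_grip [([0.45, -0.296, 0.082], 0.72)]
switch_box [([0.446, -0.291, -0.0], 0.57)]
loupe [([0.403, 0.155, 0.002], 0.84), ([0.232, 0.39, -0.003], 0.82), ([0.432, 0.296, 0.029], 0.63)]
lens_centre [([0.509, 0.302, 0.035], 0.66), ([0.4, 0.079, 0.006], 0.64), ([0.308, 0.392, 0.001], 0.64)]
loupe_rest [([0.455, 0.301, -0.004], 0.77)]
light_base [([0.603, -0.001, 0.002], 0.93), ([0.616, 0.426, 0.002], 0.72), ([0.45, -0.291, 0.0], 0.59)]
focus_mark [([0.431, 0.297, 0.03], 0.67), ([0.665, -0.003, 0.115], 0.53)]
sample_dish [([0.587, 0.062, 0.048], 0.91)]
empty_dish [([0.597, -0.08, 0.045], 0.92)]
beaker [([0.616, 0.428, 0.004], 0.68)]
bottle [([0.604, -0.432, 0.0], 0.88), ([0.447, -0.298, 0.08], 0.57)]
jar [([0.446, -0.294, 0.081], 0.63), ([0.74, 0.27, 0.002], 0.56)]
top (array([ 0.42696449, -0.01423377,  1.46269841]), array([ 0.0367206 ,  0.01987322, -0.99924963]))
knob_grip [([0.451, -0.301, 0.079], 0.78), ([0.452, -0.296, 0.003], 0.42), ([0.594, -0.084, 0.046], 0.2)]
switch_box [([0.448, 
[... 568 characters left out ...]
4, 0.272, -0.0], 0.65)]
-0.0188 {'time_s': 1.3, 'qpos': array([-1.32759727e+00,  2.99851580e-01,  1.52098619e+00, -4.76961467e-05,
        1.32069621e+00, -6.65834460e-02]), 'joint_vel': array([-0.00011003, -0.00119112,  0.00025712,  0.00026707,  0.00159271,
       -0.00048823]), 'tau': array([ 3.06803675e-03, -5.31652343e+01, -3.52902496e+01,  7.09624216e-02,
        2.13317724e-02,  2.67951293e-05]), 'ee_pos': array([ 0.16766153, -0.52381893,  0.205478  ]), 'eef_rot': array([3.14153719e+00, 5.00139460e-05, 3.09794309e-01]), 'force': array([ 0.1537687 , -0.30786697,  0.44800872]), 'moment': array([-0.02931872,  0.00751299, -0.01845534]), 'grip_force': 0.0, 'grip_width': 0.09404298056524509}
```

View pics/top0.png

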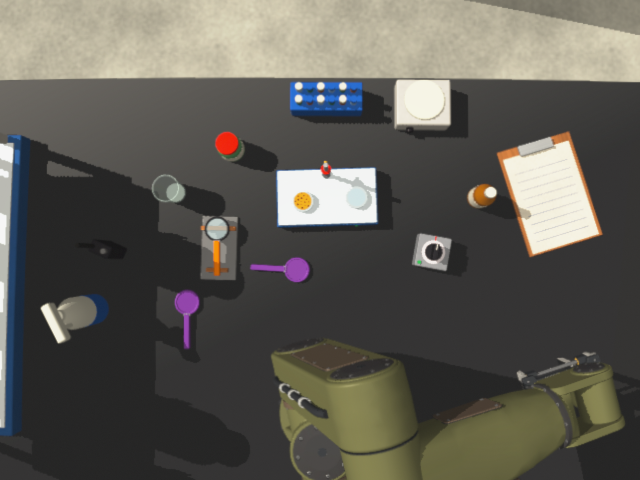

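View pics/scene0.png

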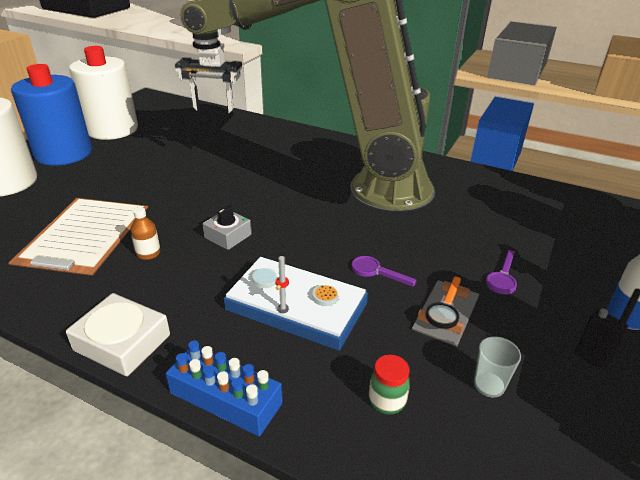

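Top view: the loupe candidates are orange at (217,245), purple at (285,268) and purple at (187,315). The orange one on the rest is meant. The dishes are amber speckled at (303,201) and pale at (357,198), and the amber one is meant. The knob is at (433,250). Next I'll confirm these in an enlarged crop and measure angles and collar height.

Run:
```python
from h import *
t=ctrl.camera("top");s=ctrl.camera("scene")
def crop(im,u,v,r,S=400):return cv2.resize(im[v-r:v+r,u-r:u+r],(S,S),interpolation=cv2.INTER_CUBIC)
T,S=t["img"],s["img"]
a=np.hstack([crop(T,433,250,25,300),crop(T,217,245,40,300)]);b=np.hstack([crop(T,322,195,50,300),crop(S,282,285,40,300)])
cv2.imwrite("pics/c1.png",np.vstack([a,b]))
# orange handle: region in top and scene
def cent(c,m):
    v,u=np.nonzero(m);return u.mean(),v.mean()
hsv=cv2.cvtColor(T,cv2.COLOR_BGR2HSV)
m=cv2.inRange(hsv,(5,180,150),(18,255,255));m[:,:195]=0;m[:,240:]=0;m[:215]=0;m[285:]=0
v,u=np.nonzero(m);P=np.array([at_z(t,x,y,.046)[:2] for x,y in zip(u,v)])
vx,vy,x0,y0=cv2.fitLine(P.astype(np.float32),cv2.DIST_HUBER,0,0.001,0.001).ravel();pr=(P-[x0,y0])@[vx,vy]
print("handle",x0,y0,"yaw",np.degrees(np.arctan2(vy,vx)),pr.min(),pr.max(),len(P))
for d in ctrl.outline_of("lens_centre","top")[:3]+ctrl.outline_of("loupe","top")[:3]:
    r=d["region"];print(d["score"],cent(t,r),r.sum())
# collar red: triangulate
def red(I,u0,u1,v0,v1):
    h=cv2.cvtColor(I,cv2.COLOR_BGR2HSV);k=cv2.inRange(h,(0,150,80),(5,255,255))|cv2.inRange(h,(174,150,80),(180,255,255))
    z=np.zeros_like(k);z[v0:v1,u0:u1]=k[v0:v1,u0:u1];return z
rs=red(S,270,295,270,295);rt=red(T,315,338,155,182)
for k in(rs,rt):
    v,u=np.nonzero(k);print("red",u.mean(),v.mean(),u.min(),u.max(),v.min(),v.max(),len(u))
us,vs=cent(s,rs);ut,vt=cent(t,rt)
o1,d1=ray(s,us,vs);o2,d2=ray(t,ut,vt)
A=np.stack([d1,-d2],1);k=np.linalg.lstsq(A,o2-o1,rcond=None)[0];print("collar",o1+k[0]*d1,o2+k[1]*d2)
# dish
for d in (ctrl.place_of("sample_dish","scene")[:1]+ctrl.place_of("sample_dish","top")[:1]):print(d["at"])
h=cv2.cvtColor(T,cv2.COLOR_BGR2HSV);k=cv2.inRange(h,(8,120,60),(28,255,255));k[:,:285]=0;k[:,320:]=0;k[:185]=0;k[218:]=0
u,v=cent(t,k);print("dish",u,v,at_z(t,u,v,.053))
h=cv2.cvtColor(S,cv2.COLOR_BGR2HSV);k=cv2.inRange(h,(8,120,60),(28,255,255));k[:,:305]=0;k[:,348:]=0;k[:278]=0;k[310:]=0
u,v=cent(s,k);print("dishS",u,v,at_z(s,u,v,.053))
# knob white line
k=cv2.inRange(cv2.cvtColor(T,cv2.COLOR_BGR2HSV),(0,0,150),(180,50,255));k[:,:420]=0;k[:,446:]=0;k[:234]=0;k[268:]=0
v,u=np.nonzero(k);print([(x,y,T[y,x].tolist()) for x,y in zip(u,v)][:30]); print("knobpx",proj(t,[.451,-.299,.088]))
```

```text
handle 0.42695016 0.300189 yaw 1.5104035 -0.046573710143242936 0.047273737928851936 201
0.7 (np.float64(287.64885496183206), np.float64(269.181679389313)) 655
0.69 (np.float64(186.77331606217618), np.float64(311.16062176165804)) 772
0.58 (np.float64(216.5870786516854), np.float64(238.13342696629215)) 712
0.92 (np.float64(186.80615384615385), np.float64(308.6323076923077)) 650
0.78 (np.float64(216.393006993007), np.float64(238.1944055944056)) 715
0.73 (np.float64(287.4532924961715), np.float64(268.93415007656967)) 653
red 282.28767123287673 282.63013698630135 276 288 278 287 73
red 325.71153846153845 169.82692307692307 321 330 165 174 52
collar [ 6.61362671e-01 -5.69013620e-04  1.15001556e-01] [ 0.6615757  -0.000973    0.11503467]
[0.5875, 0.0609, 0.0485]
[0.5876, 0.0628, 0.0496]
dish 302.1798245614035 200.68421052631578 [0.5864999  0.06365958 0.053     ]
dishS 325.640625 292.45703125 [0.58392157 0.0617695  0.053     ]
[(np.int64(420), np.int64(234), [166, 168, 171]), (np.int64(421), np.int64(234), [158, 160, 162]), (np.int64(422), np.int64(234), [151, 154, 156]), (np.int64(423), np.i
[... 673 characters left out ...]
64(423), np.int64(236), [167, 170, 172]), (np.int64(424), np.int64(236), [166, 169, 171]), (np.int64(425), np.int64(236), [167, 170, 172]), (np.int64(426), np.int64(236), [167, 169, 172]), (np.int64(427), np.int64(236), [166, 169, 171]), (np.int64(428), np.int64(236), [166, 168, 171]), (np.int64(429), np.int64(236), [167, 169, 171]), (np.int64(430), np.int64(236), [165, 166, 170]), (np.int64(431), np.int64(236), [161, 162, 165]), (np.int64(432), np.int64(236), [157, 159, 161]), (np.int64(433), np.int64(236), [152, 155, 157]), (np.int64(434), np.int64(236), [154, 157, 165]), (np.int64(420), np.int64(237), [168, 171, 174])]
knobpx (np.float64(437.1077403206447), np.float64(250.77666155427795))
```

View pics/c1.png

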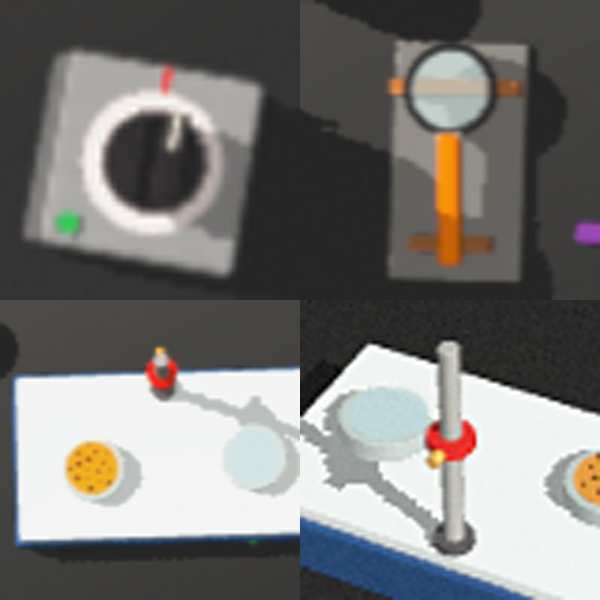

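The crop confirms the orange loupe on its rest, the amber speckled dish at (303,201), and the knob's white line pointing roughly up at (434,247). I'll refine the knob yaw and the collar height.

Run:
```python
from h import *
t=ctrl.camera("top");s=ctrl.camera("scene");T,S=t["img"],s["img"]
def g(im,u0,v0,w,hh,S,gm=1.0):
    x=cv2.resize(im[v0:v0+hh,u0:u0+w],(w*S,hh*S),interpolation=cv2.INTER_CUBIC)
    return (255*(x/255.)**gm).astype(np.uint8)
cv2.imwrite("pics/c2.png",np.hstack([g(T,418,232,32,36,12,.5),g(S,266,250,34,64,6,.8)[:,:][0:384]]) if False else np.hstack([g(T,418,232,32,36,12,.45),cv2.copyMakeBorder(g(S,266,252,34,62,6,.8),0,60,0,0,cv2.BORDER_CONSTANT)]))
for z in(.045,.115,.119,.123,.127,.185):print(z,proj(s,[.665,-.002,z]),proj(t,[.665,-.002,z]))
h=cv2.cvtColor(T,cv2.COLOR_BGR2HSV)
for n,(lo,hi) in{"redmark":((0,120,60),(8,255,255))}.items():
    k=cv2.inRange(h,lo,hi);z=np.zeros_like(k);z[230:270,415:450]=k[230:270,415:450];v,u=np.nonzero(z);print(n,u.mean(),v.mean(),at_z(t,u.mean(),v.mean(),.05))
```

```text
0.045 (np.float64(281.6364824144026), np.float64(308.41273967426184)) (np.float64(326.3072255365105), np.float64(172.9659724901649))
0.115 (np.float64(280.78318820525476), np.float64(283.4459791924991)) (np.float64(326.11106527162815), np.float64(168.54383496572888))
0.119 (np.float64(280.7323274528804), np.float64(281.9608040629864)) (np.float64(326.0992449962642), np.float64(168.27740027859048))
0.123 (np.float64(280.68122892923725), np.float64(280.46902147093857)) (np.float64(326.08735485273047), np.float64(168.00939481340475))
0.127 (np.float64(280.6298909169836), np.float64(278.97058579680606)) (np.float64(326.0753942207714), np.float64(167.73980466221246))
0.185 (np.float64(279.8574683618268), np.float64(256.4662205117172)) (np.float64(325.89363986021044), np.float64(163.64360945123272))
redmark 435.25 237.75 [ 0.48730713 -0.30187774  0.05      ]
```

View pics/c2.png

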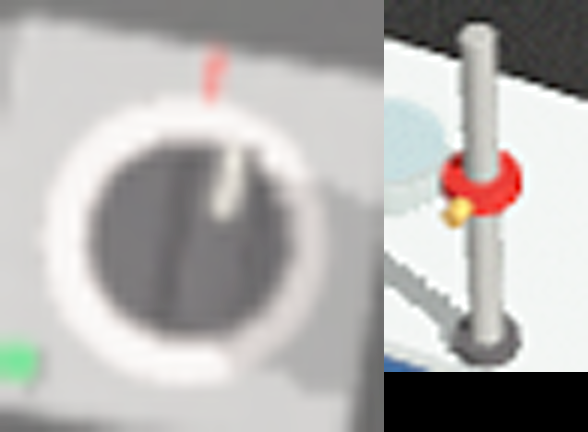

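Collar mid height is about 0.12 m. Knob yaw is about -10° and the axis is near (0.450, -0.297).

Call:
carry_out([
  [0, [0, 0, 0], [0, 0, 0.16]],
  [0, [0, 0, 0], [0, 0, 0.16]],
  [0, [0, 0, 0], [0, 0, 0.16]],
  [0, [34.2, -38.8, 0], [0, 0, 0]],
  [0, [34.2, -38.8, 0], [0, 0, 0]],
  [0, [34.2, -38.8, 0], [0, 0, 0]],
  [0, [34.2, -38.8, 0], [0, 0, 0]],
  [0, [34.2, -38.8, 0], [0, 0, 0]],
  [0, [34.2, -38.8, 0], [0, 0, 0]],
  [0, [34.2, -38.8, 0], [0, 0, 0]],
], squeeze=30)

```text
time_s: 2.95
ee_pos: [0.4508, -0.2954, 0.2056]
eef_rot: [3.141, -0.0, -0.17]
force: [-0.1, -0.6, 0.0]
grip_width: 0.094
grip_force: 0.0
```

Call:
carry_out([
  [0, [0, 1.5, 40], [0, 0, 0]],
  [0, [0, 0, 40], [0, 0, 0]],
  [0, [0, 0, 40], [0, 0, 0]],
  [0, [0, 0, 22], [0, 0, 0]],
  [0, [0, 0, 0], [0, 0, 0]],
])

```text
time_s: 3.58
ee_pos: [0.4487, -0.2977, 0.0622]
eef_rot: [-3.14, 0.003, -0.17]
force: [0.8, -0.1, 1.2]
grip_width: 0.0938
grip_force: 0.0
```

Call:
carry_out([
  [1, [0, 0, 0], [0, 0, 0]],
  [1, [0, 0, 0], [0, 0, 0]],
  [1, [0, 0, 0], [0, 0, 0]],
  [1, [0, 0, 0], [0, 0, 0]],
  [1, [0, 0, 0], [0, 0, 0]],
  [1, [0, 0, 0], [0, 0, 0]],
])

```text
time_s: 4.32
ee_pos: [0.4494, -0.2981, 0.0634]
eef_rot: [-3.142, -0.0, -0.17]
force: [0.5, 0.3, -0.3]
grip_width: 0.0376
grip_force: 0.0
```

Call:
carry_out([
  [1, [0, 0, 0], [0, 0, 0]],
  [1, [0, 0, 0], [0, 0, 0]],
  [1, [0, 0, 0], [0, 0, 0]],
  [1, [0, 0, 0], [0, 0, 0]],
  [1, [0, 0, 0], [0, 0, 0]],
])

```text
time_s: 4.95
ee_pos: [0.4496, -0.2963, 0.0634]
eef_rot: [-3.138, 0.001, -0.17]
force: [2.2, 14.1, 4.7]
grip_width: 0.0135
grip_force: 30.0
```

Call:
carry_out([
  [1, [0, -2, 0], [0, 0, 0]],
  [1, [0, 0, 0], [0, 0, 0.16]],
  [1, [0, 0, 0], [0, 0, 0.16]],
  [1, [0, 0, 0], [0, 0, 0.16]],
  [1, [0, 0, 0], [0, 0, 0.16]],
  [1, [0, 0, 0], [0, 0, 0.16]],
  [1, [0, 0, 0], [0, 0, 0.16]],
  [1, [0, 0, 0], [0, 0, 0.04]],
  [1, [0, 0, 0], [0, 0, 0]],
])

```text
time_s: 6.08
ee_pos: [0.45, -0.2956, 0.0634]
eef_rot: [-3.141, 0.001, -1.171]
force: [2.5, 5.1, 0.9]
grip_width: 0.0138
grip_force: 30.0
```

```bash
python3 -c "
from h import *
o=ctrl.get_obs();print(o['moment'],o['eef_rot'],o['force'],o['ee_pos'],o['qpos'][5],o['tau'][5])"
```

```text
[ 1.0781981  -0.52743684  0.10524602] [-3.14080574e+00  5.84796349e-04 -1.17072553e+00] [2.52882765 5.13696194 0.8792314 ] [ 0.45002933 -0.2956423   0.06344973] 2.091160590855929 0.46574936248362064
```

Call:
carry_out([
  [1, [0, 0, 0], [0, 0, 0.07]],
  [1, [0, 0, 0], [0, 0, 0]],
])

```text
time_s: 6.32
ee_pos: [0.4501, -0.2956, 0.0634]
eef_rot: [-3.141, 0.001, -1.241]
force: [3.5, 4.7, 0.1]
grip_width: 0.0137
grip_force: 30.0
```

```bash
python3 -c "
from h import *
o=ctrl.get_obs();print(o['moment'],o['eef_rot'],o['force'],o['tau'][5])"
```

```text
[ 1.06573363 -0.55763839  0.25619351] [-3.14086162e+00  5.69100402e-04 -1.24077347e+00] [3.53723915 4.68037509 0.11708703] 0.8605779893696308
```

Call:
carry_out([
  [1, [0, 0, 0], [0, 0, 0.06]],
  [1, [0, 0, 0], [0, 0, 0]],
  [1, [0, 0, 0], [0, 0, 0]],
])

```text
time_s: 6.7
ee_pos: [0.4501, -0.2956, 0.0635]
eef_rot: [-3.141, 0.0, -1.299]
force: [3.7, 5.1, 0.3]
grip_width: 0.0142
grip_force: 30.9
```

```bash
python3 -c "
from h import *
o=ctrl.get_obs();print(o['moment'],o['eef_rot'],o['force'],o['tau'][5])"
```

```text
[ 1.0919261  -0.55217177  0.62103109] [-3.14099084e+00  4.83227643e-04 -1.29921781e+00] [3.67689884 5.10361561 0.27207757] 0.658344067633152
```

Call:
carry_out([
  [0, [0, 0, 0], [0, 0, 0]],
  [0, [0, 0, 0], [0, 0, 0]],
  [0, [0, 0, 0], [0, 0, 0]],
  [0, [0, 0, 0], [0, 0, 0]],
  [0, [0, 0, 0], [0, 0, 0]],
  [0, [0, 0, 0], [0, 0, 0]],
  [0, [0, 0, -30], [0, 0, 0]],
  [0, [0, 0, -40], [0, 0, 0]],
  [0, [0, 0, -40], [0, 0, -0.17]],
  [0, [0, 0, -40], [0, 0, -0.17]],
])

```text
time_s: 7.95
ee_pos: [0.4496, -0.2961, 0.2149]
eef_rot: [-3.142, -0.0, -0.955]
force: [-0.7, -0.7, -0.3]
grip_width: 0.0941
grip_force: 0.0
```

Call:
carry_out([
  [0, [0, 0, 0], [0, 0, -0.17]],
  [0, [0, 0, 0], [0, 0, -0.17]],
  [0, [0, 0, 0], [0, 0, -0.17]],
  [0, [0, 0, 0], [0, 0, -0.17]],
  [0, [0, 0, 0], [0, 0, -0.17]],
  [0, [0, 0, 0], [0, 0, -0.12]],
  [0, [0, 0, 0], [0, 0, 0]],
])

```text
time_s: 8.82
ee_pos: [0.4497, -0.2962, 0.2134]
eef_rot: [3.142, 0.0, 0.009]
force: [0.9, -0.1, -0.3]
grip_width: 0.0941
grip_force: 0.0
```

Run:
```python
from h import *
o=ctrl.get_obs();print(o['time_s'],o['ee_pos'],o['eef_rot'],o['qpos'])
t=ctrl.camera("top");s=ctrl.camera("scene")
for n in("top","scene"):print([(d["at"],round(d["score"],2)) for d in ctrl.place_of("loupe",n)],[(d["at"],round(d["score"],2)) for d in ctrl.place_of("lens_centre",n)])
I=s["img"];cv2.imwrite("pics/k.png",cv2.resize(I[190:270,180:280],(800,640)[:1]+(600,),interpolation=cv2.INTER_CUBIC))
```

```text
8.825 [ 0.44966345 -0.2962235   0.21344228] [3.14155274e+00 4.85767176e-05 8.93855138e-03] [-6.50506167e-01  2.67937048e-01  1.54306456e+00 -6.31222471e-05
  1.33060498e+00  9.11366623e-01]
[([0.4362, 0.2974, 0.0315], 0.86), ([0.4019, 0.1521, 0.0001], 0.7), ([0.4581, 0.3002, 0.0032], 0.7), ([0.2302, 0.3886, -0.0054], 0.6)] [([0.5075, 0.3016, 0.0389], 0.79), ([0.3034, 0.3881, 0.0067], 0.72), ([0.3996, 0.0818, 0.0056], 0.59), ([0.5861, 0.0601, 0.0526], 0.33)]
[([0.4059, 0.1585, 0.0006], 0.96), ([0.4325, 0.2964, 0.0293], 0.61), ([0.2295, 0.3898, -0.0021], 0.59)] [([0.3047, 0.3899, -0.0007], 0.97), ([0.3964, 0.0795, 0.0078], 0.96), ([0.5108, 0.3023, 0.0359], 0.6)]
```

View pics/k.png

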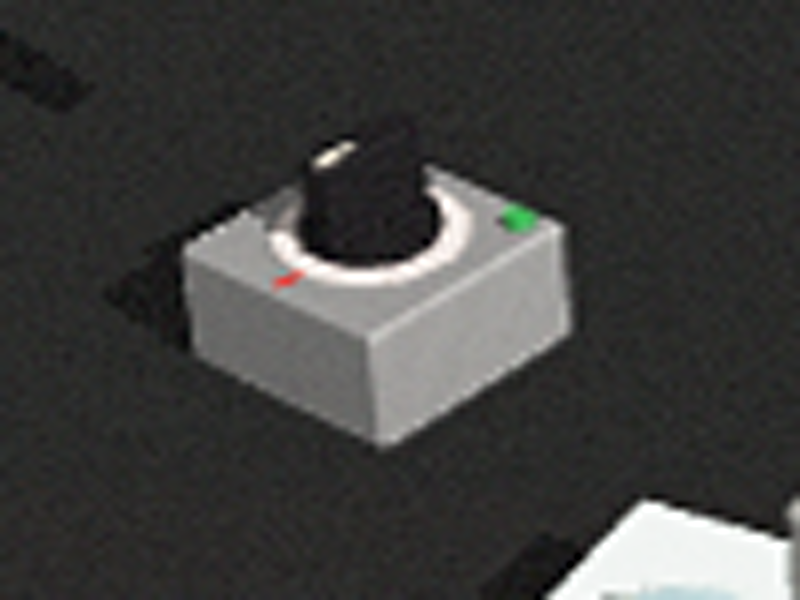

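The knob is back at its red mark (about (320,150) in the crop). Now over to the loupe.

Call:
carry_out([
  [0, [-1, -59.5, 0], [0, 0, 0]],
  [0, [-1, -59.5, 0], [0, 0, 0]],
  [0, [-1, -59.5, 0], [0, 0, 0]],
  [0, [-1, -59.5, 0], [0, 0, 0]],
  [0, [-1, -59.5, 0], [0, 0, 0]],
  [0, [-1, -59.5, 0], [0, 0, 0]],
  [0, [-1, -59.5, 0], [0, 0, 0]],
  [0, [-1, -59.5, 0], [0, 0, 0]],
  [0, [-1, -59.5, 0], [0, 0, 0]],
  [0, [-1, -59.5, 0], [0, 0, -0.02]],
])

```text
time_s: 10.38
ee_pos: [0.4335, 0.3007, 0.2136]
eef_rot: [-3.141, -0.0, 0.029]
force: [0.5, -0.4, 0.2]
grip_width: 0.0939
grip_force: 0.0
```

Call:
carry_out([
  [0, [0, 0, 0], [0, 0, 0]],
  [0, [0, 0, 0], [0, 0, 0]],
])

```text
time_s: 10.62
ee_pos: [0.4338, 0.2983, 0.2133]
eef_rot: [3.141, 0.0, 0.03]
force: [-0.5, -0.3, -0.7]
grip_width: 0.0935
grip_force: 0.0
```

Call:
carry_out([
  [0, [0, -1, 40], [0, 0, 0]],
  [0, [0, 0, 40], [0, 0, 0]],
  [0, [0, 0, 40], [0, 0, 0]],
  [0, [0, 0, 40], [0, 0, 0]],
  [0, [0, 0, 23], [0, 0, 0]],
  [0, [0, 0, 10], [0, 0, 0]],
  [0, [0, 0, 0], [0, 0, 0]],
])

```text
time_s: 11.5
ee_pos: [0.4342, 0.2991, 0.0207]
eef_rot: [3.142, 0.0, 0.029]
force: [-0.1, 0.3, -0.6]
grip_width: 0.0937
grip_force: 0.0
```

Call:
carry_out([
  [1, [0, 0, 0], [0, 0, 0]],
  [1, [0, 0, 0], [0, 0, 0]],
  [1, [0, 0, 0], [0, 0, 0]],
  [1, [0, 0, 0], [0, 0, 0]],
  [1, [0, 0, 0], [0, 0, 0]],
  [1, [0, 0, 0], [0, 0, 0]],
  [1, [0, 0, 0], [0, 0, 0]],
  [1, [0, 0, 0], [0, 0, 0]],
  [1, [0, 0, 0], [0, 0, 0]],
  [1, [0, 0, 0], [0, 0, 0]],
])

```text
time_s: 12.75
ee_pos: [0.4338, 0.2997, 0.0204]
eef_rot: [3.142, 0.0, 0.03]
force: [-0.5, -0.0, -0.8]
grip_width: 0.0158
grip_force: 30.0
```

Call:
carry_out([
  [1, [0, 0, -15], [0, 0, 0]],
  [1, [0, 0, -25], [0, 0, 0]],
  [1, [0, 0, -35], [0, 0, 0]],
  [1, [0, 0, -40], [0, 0, 0]],
  [1, [0, 0, -20], [0, 0, 0]],
  [1, [0, 0, 0], [0, 0, 0]],
  [1, [0, 0, 0], [0, 0, 0]],
  [1, [0, 0, 0], [0, 0, 0]],
  [1, [0, 0, 0], [0, 0, 0]],
])

```text
time_s: 13.88
ee_pos: [0.4336, 0.2996, 0.1548]
eef_rot: [3.141, 0.001, 0.03]
force: [-0.4, 0.2, -1.7]
grip_width: 0.0157
grip_force: 30.0
```

Run:
```python
from h import *
o=ctrl.get_obs();print(o['time_s'],o['ee_pos'],o['eef_rot'],o['grip_force'])
t=ctrl.camera("top");s=ctrl.camera("scene")
for n in("top","scene"):print([(d["at"],round(d["score"],2)) for d in ctrl.place_of("loupe",n)],[(d["at"],round(d["score"],2)) for d in ctrl.place_of("lens_centre",n)])
cv2.imwrite("pics/l.png",s["img"][180:420,280:600].repeat(2,0).repeat(2,1))
```

```text
13.875 [0.43364373 0.29956143 0.15481144] [3.14106026e+00 1.00980053e-03 2.97933280e-02] 29.994751811027527
[([0.3994, 0.1545, -0.0014], 0.94)] [([0.4004, 0.0847, 0.0063], 0.98), ([0.5079, 0.3007, 0.1703], 0.74), ([0.6073, -0.4308, -0.0003], 0.3)]
[([0.432, 0.295, 0.164], 0.91), ([0.227, 0.3881, 0.0007], 0.87), ([0.4045, 0.1531, 0.0019], 0.64)] [([0.4012, 0.0825, 0.0067], 0.74), ([0.306, 0.3899, 0.0005], 0.57), ([0.5136, 0.3016, 0.1721], 0.56)]
```

View pics/l.png

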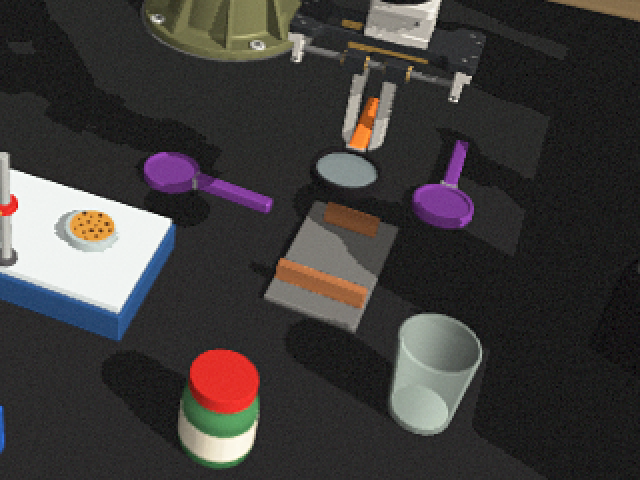

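The loupe is held level above its rest (about (350,170) in the crop). Moving it over the sample dish.

Call:
carry_out([
  [1, [5, 18, 0], [0, 0, 0]],
  [1, [10, 36, 0], [0, 0, 0]],
  [1, [11, 37, 0], [0, 0, 0]],
  [1, [11, 37, 0], [0, 0, 0]],
  [1, [11, 37, 0], [0, 0, 0]],
  [1, [11, 37, 0], [0, 0, 0]],
  [1, [7, 24, 0], [0, 0, 0]],
  [1, [5, 16, 0], [0, 0, 0]],
  [1, [0, 0, 0], [0, 0, 0]],
])

```text
time_s: 15.3
ee_pos: [0.5121, 0.059, 0.1554]
eef_rot: [-3.142, 0.0, 0.028]
force: [-0.0, 0.7, -1.8]
grip_width: 0.0156
grip_force: 30.0
```

Call:
carry_out([
  [1, [0, 0, 10], [0, 0, 0]],
  [1, [0, 0, 15], [0, 0, 0]],
  [1, [0, 0, 15], [0, 0, 0]],
  [1, [0, 0, 10], [0, 0, 0]],
  [1, [0, 0, 0], [0, 0, 0]],
  [1, [0, 0, 0], [0, 0, 0]],
  [1, [0, 0, 0], [0, 0, 0]],
])

```text
time_s: 16.18
ee_pos: [0.5123, 0.0599, 0.1059]
eef_rot: [-3.142, -0.001, 0.03]
force: [-0.4, -0.2, -3.0]
grip_width: 0.016
grip_force: 30.0
```

Run:
```python
from h import *
o=ctrl.get_obs();print(o['time_s'],o['ee_pos'],o['eef_rot'],o['grip_force'])
t=ctrl.camera("top");s=ctrl.camera("scene")
for n in("top","scene"):
  for k in("lens_centre","sample_dish","focus_mark"):print(n,k,[(d["at"],round(d["score"],2)) for d in ctrl.place_of(k,n)][:3])
p=o['ee_pos']+[.0755,.002,.0156];print(p,proj(s,p),proj(t,p))
a=cv2.resize(s["img"][235:335,240:373],(532,400));b=cv2.resize(t["img"][140:240,270:336],(264,400))
cv2.imwrite("pics/f.png",np.hstack([a,b]))
```

```text
16.175 [0.5122869  0.05991257 0.10593523] [-3.14155400e+00 -8.83568860e-04  2.97626247e-02] 29.99479740858078
top lens_centre [([0.3059, 0.3848, 0.0056], 0.6)]
top sample_dish []
top focus_mark [([0.6644, -0.0058, 0.1218], 0.53)]
scene lens_centre [([0.3997, 0.0818, 0.0108], 0.66), ([0.5879, 0.0603, 0.1244], 0.61)]
scene sample_dish [([0.5862, 0.0618, 0.0482], 0.81)]
scene focus_mark [([0.4487, -0.293, 0.0808], 0.59), ([0.665, -0.007, 0.1187], 0.45)]
[0.5877869  0.06191257 0.12153523] (np.float64(325.6962598317999), np.float64(269.17676803434176)) (np.float64(301.4357614498528), np.float64(197.23909792872843))
```

View pics/f.png

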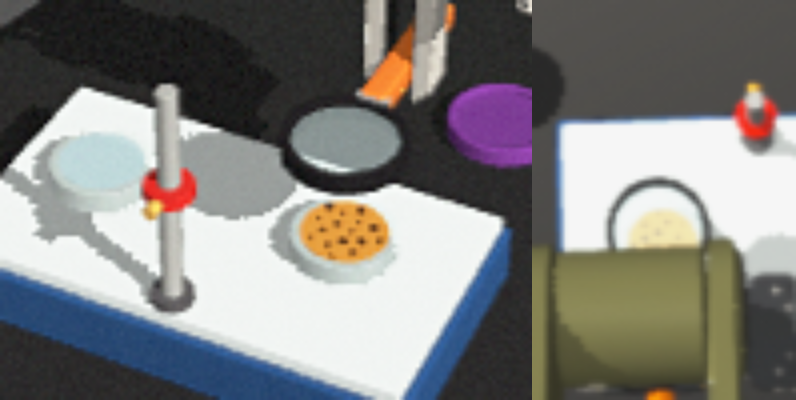

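Run:
```python
from h import *
from scipy.optimize import least_squares
o=ctrl.get_obs();p=o['ee_pos']+[.0755,.002,.0156]
t=ctrl.camera("top");s=ctrl.camera("scene")
def dark(I,u0,v0,u1,v1):
    g=cv2.resize(I[v0:v1,u0:u1],None,fx=4,fy=4,interpolation=cv2.INTER_CUBIC);m=(g.max(2)<75).astype(np.uint8)
    return m
def ext(c,P):
    a=np.linspace(0,2*np.pi,72)
    q=np.array([proj(c,P+np.array([.035*np.cos(x),.035*np.sin(x),z])) for x in a for z in(-.006,.006)]);return q.min(0),q.max(0)
for d in[-.006,0,.006]:
    print(d,"scene",ext(s,p+[0,0,d]),"top",ext(t,p+[0,0,d]))
print("collar pred .120",)
for d in ctrl.outline_of("lens_centre","scene")[:3]:
    v,u=np.nonzero(d["region"]);print(d["score"],u.min(),u.max(),v.min(),v.max())
m=s["img"].max(2)
print("col326",[(v,int(m[v,326])) for v in range(256,288)])
print("row271",[(u,int(m[271,u])) for u in list(range(306,320))+list(range(334,346))])
mt=t["img"].max(2);print("top col302",[(v,int(mt[v,302])) for v in range(180,192)]);print("top row196",[(u,int(mt[196,u])) for u in list(range(285,294))+list(range(308,318))])
```

```text
-0.006 scene (array([309.01558439, 258.90003921]), array([342.41733445, 284.59928183])) top (array([288.09440756, 184.0652463 ]), array([314.95377552, 211.09438179]))
0 scene (array([309.03288958, 256.70555324]), array([342.54346223, 282.38959026])) top (array([287.90725139, 183.73163688]), array([314.88674201, 210.88215364]))
0.006 scene (array([309.05030252, 254.49708794]), array([342.67043299, 280.16523178])) top (array([287.71842256, 183.39504938]), array([314.81911362, 210.66803959]))
collar pred .120
0.9 310 342 242 283
0.88 486 517 251 293
0.69 351 415 256 285
col326 [(256, 41), (257, 42), (258, 46), (259, 39), (260, 41), (261, 58), (262, 145), (263, 142), (264, 143), (265, 149), (266, 145), (267, 143), (268, 146), (269, 146), (270, 147), (271, 148), (272, 151), (273, 150), (274, 151), (275, 147), (276, 147), (277, 248), (278, 86), (279, 32), (280, 35), (281, 40), (282, 27), (283, 21), (284, 255), (285, 236), (286, 231), (287, 226)]
row271 [(306, 160), (307, 137), (308, 83), (309, 35), (310, 20), (311, 31), (312, 36), (313, 143), (314, 154), (315, 155), (316, 151), (317, 148), (318, 148), (319, 152), (334, 150), (335, 148), (336, 147), (337, 151), (338, 154), (339, 129), (340, 59), (341, 33), (342, 34), (343, 42), (344, 46), (345, 44)]
top col302 [(180, 246), (181, 246), (182, 246), (183, 246), (184, 183), (185, 82), (186, 127), (187, 241), (188, 246), (189, 246), (190, 246), (191, 245)]
top row196 [(285, 246), (286, 246), (287, 246), (288, 201), (289, 99), (290, 159), (291, 240), (292, 246), (293, 246), (308, 241), (309, 242), (310, 240), (311, 240), (312, 182), (313, 93), (314, 120), (315, 204), (316, 243), (317, 246)]
```

The picture shows the lens over the amber dish: in the crop's left panel, ring at (344,147), disc at (344,232) and collar at (170,188). Lens z is about 0.120 m, matching the collar. Its sideways error is about 1–2 mm, and the loupe is level and still.

```bash
python3 -c "
from station import ctrl
print(ctrl.hand_in())"
```

```text
the job is handed in; nothing more can be done
None
```

I turned the knob to its stop and it sprang back; the loupe is held level over the amber sample dish at collar height, and the job is handed in (no verdict was returned).

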